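Latch the traction battery into the truck

TASK

The battery is back in the truck: lock it with the draw latch. Hook the wire loop over the keeper on the battery tray and draw it back snug under the keeper's lip without forcing the wire, then press the lever gently over centre until it lies flat and stays there by itself. Leave the wrench, the vent cap and the tin where they are.

Things in the scene. Friction and masses are not known exactly. Their poses are not given: they have to be found in the camera images.
- truck: Red steel chassis rail carrying the draw latch; its top is 100 mm above the work surface and level with the black battery tray's rim. Origin: on the work surface below the lever's pivot. x runs level from the latch to the keeper, y along the pivot, z up. The rail reaches from x -140 to +35 mm, the rim from about +46 to +98 mm; behind it lie the grey cells, lower.
- latch_pivot (a point): Lever pivot of the zinc-plated draw latch, on its centre line, 20 mm above the rail. Axes as truck. The fixed base under it is 70 mm long (x), 36 mm wide.
- keeper_ref (a point): Where the centre of the fully home bar would be with the keeper at the outer end of its slots: 75.5 mm (x) from the pivot, 6 mm lower, 14 mm above the rim. Two screws clamp the slotted keeper at a setting 0 to 7 mm nearer the latch (-x), other each time and not reported: it must be seen or felt. Axes as truck.
- tray: Black battery tray with the rim, the grey cells and the keeper, a steel hook 32 mm wide (y), open to +x. From the centre of the home bar: back wall to its -x side, 6 mm thick; shallow lip, edge at x -1, underside 5 and top 9 mm up, holding only a bar drawn snug; foot's top 8 mm below, to x +14. Origin: work surface, 3.5 mm from keeper_ref to -x; the tray has 2 mm side play (y).
- loop_bar (a point): Middle of the loop's cross bar, 83 mm from the loop's hinge pin. x runs along the legs from pin to bar, y along the bar.
- loop: U-shaped loop of 7 mm round steel wire, 57 mm wide over its legs (leg centres 25 mm either side). Origin at the middle of its hinge pin, axes as loop_bar. Two stiff springs at the pin (12 N/mm together) let it stretch up to 11 mm along its legs.
- lever (a joint): Lever angle: 0 flat on the rail, handle to -x; grows as it is raised, 1.57 upright, stop at 1.92. Stays where left (rubs 0.08 N m). The loop's pin rides on it 16 mm from the pivot, 6 deg below -x when flat, so pulling the loop swings it. Starts 1.25 to 1.7. Bar drawn home: 0.75 to 1.5. Pressing is hardest near 0.7 (up to 16 N near its end), dead centre 0.19; below that it pulls itself flat.
- loop_hinge (a joint): Angle of the loop on the lever. This value minus the lever angle is the slope by which the loop rises towards its bar. Range -0.4 to 2.6. It rubs (0.04 N m): the loop stays where left, and lifts together with the lever when the lever is pressed down, unless the keeper's lip holds the bar.
- handle: The lever's handle: steel plate 26 mm wide, 4 mm thick, with a red end 28 mm wide, 8 mm thick. Origin on the pivot, turns with the lever. With the lever flat it runs from 8 to 75 mm along -x, the red end's top 9 mm above the pivot.
- handle_end (a point): Middle of the handle's end, on the face that looks up when the lever is flat (and to the keeper when upright): 75 mm from the pivot.
- wrench: Open-ended wrench, 170 mm, lying on the rail. Leave it.
- vent_cap: Loose yellow vent cap, 42 mm across, 22 mm high, on the rail beside the latch. Leave it.
- grease: Small tin, 50 mm across, 55 mm high, on the rail on the other side. Leave it.

How it is judged:
On the way, in this order (a step that is already met when the one before it is completed fails the run):
1. the loop's bar is behind the keeper, below the lip, with the lever still raised (x of loop_bar in the frame of keeper_ref between -0.0095 and 0.011 m and z of loop_bar in the frame of keeper_ref between -0.008 and 0.0035 m and value of joint lever above 0.6 rad), for 0.2 s.
2. the lever is pressed flat with the bar home under the lip and pulling on the keeper (x of loop_bar in the frame of keeper_ref between -0.0095 and 0.0025 m and z of loop_bar in the frame of keeper_ref between -0.006 and 0.0035 m and value of joint lever below 0.06 rad and contact force between loop and tray above 5 N), for 0.2 s.
At the end, for the whole second after the job is handed in: The lever lies flat (within 0.06 rad) and at rest, the loop pulls on the keeper (over 5 N) with its bar home under the lip (from 9.5 mm before to 2.5 mm beyond keeper_ref along x, at most 3.5 mm above and 6 mm below it), and the wrench, vent cap and tin are within 15 mm of where they lay (all of step 2 and velocity of joint lever between -0.1 and 0.1 rad/s and distance of each of wrench, vent_cap, grease from where it was at the start of the episode below 0.015 m); the robot touches nothing.
It fails at once if the loop, held in the fingers, is forced against the keeper with more than 25 N (contact force between the fingers and loop above 1 N and contact force between loop and tray above 25 N).
It fails at once if the fingers load the handle with more than 30 N (contact force between the fingers and handle above 30 N).
It fails at once if the robot presses on the battery tray, its cells or the keeper with more than 25 N (contact force between any of the fingers, the arm and tray above 25 N).
It fails at once if the wrench, the vent cap or the tin is pushed away (30 mm) (distance of any of wrench, vent_cap, grease from where it was at the start of the episode above 0.03 m).
It also fails if it takes over 72 s, if anything falls off the work surface, if the arm or the gripper's body presses on something with over 40 N, if the wrist force passes 120 N, or if a joint passes its speed limit or range.

ROBOT

A 6-joint arm with a two-finger parallel gripper is mounted at the origin on the work surface. World frame = base frame: x ahead of the robot, y to its left, z up, the work surface at z = 0. Lengths are in m, angles in rad, forces in N, time in s.
With the tool pointing down it reaches from about 0.35 to 0.975 m from the base axis. Payload 17.4 kg.
Tool frame: the origin (TCP) lies at the very end of the fingers, on their centre line; the grasp point (between the pads) lies 19 mm behind it; z points along the fingers, y is the line along which they close (so a half turn about z gives the same grasp; the last joint's range is limited). The gripper opens to 85 mm and grips with 20 to 120 N. Pads are 22 mm wide; open, the fingers measure 114 mm over their backs; the gripper's body (76 mm by 85 mm) begins 54 mm behind the grasp point. The pads swing forward as they close: fully open they stand 13 mm farther back than shut.
Start: joints at [1.097, 0.116, 1.442, -0, 1.584, -0.038], TCP at [0.285, 0.612, 0.231] pointing down, gripper open.
Joint ranges: [-2.83, 2.83], [-0.83, 2.19], [0.07, 2.5], [-1.14, 4.28], [0.01, 3], [-2.97, 2.97]. Speed limits (rad/s): [1.89, 1.89, 2.22, 3.14, 3.14, 3.14].

INTERFACE

Orientations are given as a unit quaternion [w, x, y, z].
In Python, from cell import env gives the robot as it stands.
- The arm moves only by the tool move_arm, never from a script. Its argument "moves" is a list of rows, each a list of 7 numbers: the gripper's target within -1 to 1 (shut at 1, half-way at 0, fully open at -1), then the shift along the tool's x, y, z in cm, then the turn, a rotation vector about the tool's x, y, z in rad. In form: [[gripper, dx, dy, dz, rx, ry, rz], ...]. A call has 1 to 10 rows; each row is the pose to reach, as a shift and turn from the pose commanded when the call began, along the tool's axes at that moment; what a row does not reach only later rows make up. A row lasts 1/8 s, in which the tool goes at most 62.5 mm and 10.7 degrees, less where a joint would pass 70% of its speed; a pose out of reach is approached as far as the arm can. A call with a gripper value outside its range is refused whole. The fingers move at their own pace and stop on an object; "newtons" is the grip in N (left out, the last holds). Time passes only in rows, so rows that repeat a pose let the fingers close. It gives the time, the measured TCP pose, the force, the opening and the grip force at its end, in the units of the state.
- env.observe(): the state, without advancing time (a new reading comes with each control period).
- env.camera(name): name is "scene" or "top" or "wrist"; returns (picture, depth): 384x512x3 uint8, blue, green, red; 384x512 float32, m along the optical axis (not along the pixel's ray), 0 where there is no reading.
- env.calibration(name): a dict with "fx", "fy", "cx", "cy" (pixels), "D" ([k1, k2, p1, p2, k3] as OpenCV has them; the pictures are not rectified), "R" (3x3) and "t" (3): a world point X has camera coordinates R X + t. Camera axes: x right, y down, z forward; pixel columns grow to the right and rows downward; lengths in m; the calibration is good to about 2 mm. A picture is of the moment at which its call begins: read the wrist's pose just before it. calibration takes no time and is no camera call; for the wrist camera it gives the pose at the moment of the call.
- env.job_done(): hands the job in; it is judged then, once.
Trained networks look in the newest picture that a camera, given by its name, has taken for a name from the list of things; names that differ only in an ending like _2 or _b are one class to them, and where a whole thing is asked for, a point or a joint stands for the part that bears it (a point fixed in the world has none). Each returns a list of dicts, best first, with "confidence" (0 to 1); they miss things now and then, are a little off and sometimes report something else, mostly with a low value. They report only what shows in the picture. A call takes as long as a camera call.
- env.cut_out(camera, label): "region" (384x512 bool, what is visible of it) and "rect" ([left, top, width, height] in pixels, round what is visible of it).
The state is a dict: "time": time; "joint_positions": joint angles; "joint_velocities": joint speeds; "joint_efforts": joint torques, N m; "position": TCP position; "tcp_rot": TCP orientation; "force": force on the tool from outside, world axes, zero at the start; "wrist_torque": the same for the moment, N m; "width": finger opening in m; "grip_force": force on a finger pad.
Only numpy, scipy, OpenCV 4.12 (cv2) and the standard library are available. Lean on these libraries where they do the work, as an engineer would, in place of code of your own. Each camera call takes 0.05 s, during which the arm holds its last target. There are 200 camera calls.

## Working session

There is one attempt and no reset: what is moved stays moved. The work goes in short steps, Python scripts to look and compute and a tool call to move; the robot and the scene stay as the last step left them, time stands still between calls to the robot, and variables do not carry over. Pictures are saved under pics/ and viewed, at most 10 in all, crops included, and the job is handed in when it is done.

Besides the shell and the picture viewer there is one more tool, called as name(argument=value, ...), one argument or row to a line, values as JSON. move_arm: Moves the arm, as the interface text tells. Its arguments: {"type":"object","properties":{"moves":{"type":"array","items":{"type":"array","items":{"type":"number"}}},"newtons":{"type":"number"}},"required":["moves"]}

```bash
ls; mkdir -p pics
cat > h.py <<'E'
import numpy as np, cv2
from cell import env
def cloud(cam):
    s=env.observe(); c=env.calibration(cam); img,d=env.camera(cam)
    v,u=np.mgrid[0:384,0:512].astype(np.float64)
    K=np.array([[c['fx'],0,c['cx']],[0,c['fy'],c['cy']],[0,0,1]])
    p=cv2.undistortPoints(np.stack([u,v],-1).reshape(-1,1,2),K,np.array(c['D'])).reshape(384,512,2)
    X=np.dstack([p*d[...,None],d])
    W=(X-np.array(c['t']))@np.array(c['R'])
    W[d<=0]=np.nan
    return img,d,W,c
E
python3 - <<'E'
from h import *
print(env.observe())
ims=[]
for cam in ['scene','top']:
    img,d,W,c=cloud(cam); np.savez(f'/tmp/{cam}.npz',img=img,W=W)
    for l in ['truck','tray','loop','handle','wrench','vent_cap','grease','latch_pivot','lever']:
        r=env.cut_out(cam,l)
        if r:
            m=r[0]['region']; P=W[m]; P=P[~np.isnan(P[:,0])]
            print(cam,l,round(r[0]['confidence'],2),r[0]['rect'],m.sum(), np.median(P,0).round(4) if len(P) else '', np.percentile(P,[2,98],axis=0).round(3).tolist() if len(P) else '')
    cv2.imwrite(f'pics/{cam}0.png',img)
    print(cam,'campos',-np.array(c['R']).T@np.array(c['t']))
E
```

```text
pics
{'time': 0.0, 'joint_positions': array([ 1.09719622e+00,  1.16514841e-01,  1.44228366e+00, -1.61371610e-05,
        1.58401482e+00, -3.78270992e-02]), 'joint_velocities': array([ 0.00157324, -0.00052769, -0.00087142,  0.0001277 , -0.00147741,
        0.00016061]), 'joint_efforts': array([-1.44499252e-03, -7.31996584e+01, -6.32491994e+01, -7.00634268e-05,
        6.26248744e-03, -2.22165096e-05]), 'position': array([0.28486316, 0.61172643, 0.2305313 ]), 'tcp_rot': array([-1.46569500e-04,  2.16166638e-01,  9.76356293e-01, -5.92527449e-04]), 'force': array([0.53811327, 0.70637769, 0.98309817]), 'wrist_torque': array([ 0.00561313, -0.03384203, -0.02435089]), 'grip_force': 0.0, 'width': 0.08551262991258565}
scene truck 0.6 [77.9, 123.3, 432.4, 260.1] 32218 [0.5792 0.003  0.1004] [[0.413, -0.306, 0.02], [0.951, 0.371, 0.175]]
scene tray 0.72 [122.9, 162.2, 351.3, 221.8] 40333 [ 0.7471 -0.0174  0.0898] [[0.601, -0.279, 0.047], [0.874, 0.344, 0.102]]
scene loop 0.65 [246.8, 187.6, 41.1, 14.4] 121 [0.6099 0.0315 0.172 ] [[0.551, 0.011, 0.1], [0.626, 0.104, 0.183]]
scene handle 0.75 [254.
[... 1038 characters left out ...]
.0345 0.1657] [[0.529, 0.012, 0.099], [0.636, 0.068, 0.184]]
top wrench 0.83 [102.4, 201.2, 91.4, 19.6] 905 [0.4775 0.2678 0.107 ] [[0.455, 0.182, 0.104], [0.491, 0.342, 0.11]]
top vent_cap 0.8 [350.5, 173.4, 22.3, 23.2] 402 [ 0.5287 -0.1188  0.1203] [[0.511, -0.139, 0.104], [0.548, -0.104, 0.124]]
top grease 0.86 [169.2, 161.8, 27.3, 34.4] 716 [0.5282 0.1923 0.1545] [[0.506, 0.172, 0.118], [0.549, 0.216, 0.157]]
top latch_pivot 0.72 [79.7, 1.0, 381.8, 254.8] 42360 [0.525  0.0186 0.1001] [[0.415, -0.3, 0.032], [0.912, 0.374, 0.137]]
top lever 0.57 [255.1, 120.9, 35.2, 64.3] 995 [0.5622 0.0393 0.1529] [[0.531, 0.012, 0.099], [0.636, 0.069, 0.195]]
top campos [0.46652346 0.06507497 0.83593445]
```

Run:
```python
import cv2,numpy as np
a=np.load('/tmp/scene.npz')['img'][130:250,190:330]; b=np.load('/tmp/top.npz')['img'][85:225,215:335]
a=cv2.resize(a,None,fx=3.2,fy=3.2,interpolation=cv2.INTER_CUBIC); b=cv2.resize(b,None,fx=2.8,fy=2.8,interpolation=cv2.INTER_CUBIC)
h=max(a.shape[0],b.shape[0]); o=np.zeros((h,a.shape[1]+b.shape[1],3),np.uint8)
o[:a.shape[0],:a.shape[1]]=a;o[:b.shape[0],a.shape[1]:]=b
cv2.imwrite('pics/c0.png',o);print(o.shape)
# rail yaw from the rail edge: points at z~0.1
for n in ['scene','top']:
    W=np.load(f'/tmp/{n}.npz')['W']; P=W.reshape(-1,3); P=P[~np.isnan(P[:,0])]
    Q=P[(abs(P[:,2]-0.1)<0.004)]
    # rail edge front (max x before gap) and rear
    ys=np.arange(-0.25,0.34,0.02); rows=[]
    for y in ys:
        q=Q[abs(Q[:,1]-y)<0.01]; x=np.sort(q[:,0]); 
        g=np.diff(x); i=np.argmax(g*((x[:-1]>0.52)&(x[:-1]<0.66)))
        rows.append((y,x[0],x[i],x[i+1],x[-1]))
    print(n);print(np.round(rows,4)[::2])
    for k in (1,2,3,4):
        r=np.array(rows); A=np.polyfit(r[:,0],r[:,k],1); res=r[:,k]-np.polyval(A,r[:,0]); m=abs(res-np.median(res))<0.004; print(k,np.polyfit(r[m,0],r[m,k],1),m.sum())
```

```text
(392, 784, 3)
scene
[[-0.25    0.4081  0.6456  0.6651  0.837 ]
 [-0.21    0.4087  0.6464  0.8538  0.8638]
 [-0.17    0.4106  0.6465  0.854   0.8663]
 [-0.13   -1.0188  0.6477  0.8561  0.867 ]
 [-0.09    0.066   0.6479  0.6651  0.8693]
 [-0.05   -0.8593  0.6494  0.6691  0.8696]
 [-0.01   -0.5499  0.6502  0.6748  0.9259]
 [ 0.03   -0.5538  0.6516  0.8599  0.9268]
 [ 0.07   -0.5534  0.6531  0.862   0.9279]
 [ 0.11   -0.537   0.6536  0.6702  0.9284]
 [ 0.15   -0.5368  0.6551  0.6743  0.93  ]
 [ 0.19    0.4214  0.6568  0.6728  0.8768]
 [ 0.23    0.4232  0.6586  0.8661  0.8774]
 [ 0.27    0.4227  0.596   0.6067  0.8793]
 [ 0.31    0.4251  0.6587  0.6768  0.8794]]
1 [0.25343892 0.08879219] 2
2 [0.02698435 0.65089422] 11
3 [-0.0344623   0.67915024] 4
4 [0.03545906 0.87209604] 9
top
[[-0.25    0.412   0.6415  0.6588  0.8644]
 [-0.21    0.412   0.6441  0.8537  0.8649]
 [-0.17    0.4148  0.6451  0.8542  0.866 ]
 [-0.13    0.416   0.646   0.8553  0.8658]
 [-0.09    0.4154  0.6465  0.6653  0.8668]
 [-0.05    0.4166  0.6478  0.6688  0.8685]
 [-0.01    0.4178  0.6492  0.6739  0.8712]
 [ 0.03    0.419   0.6499  0.8603  0.8727]
 [ 0.07    0.42    0.6511  0.8603  0.8732]
 [ 0.11    0.4211  0.6521  0.6702  0.8748]
 [ 0.15    0.4223  0.6537  0.6746  0.8761]
 [ 0.19    0.4232  0.655   0.673   0.876 ]
 [ 0.23    0.424   0.6562  0.8651  0.8773]
 [ 0.27    0.4252  0.6581  0.8669  0.879 ]
 [ 0.31    0.4279  0.6593  0.6752  0.8797]]
1 [0.02787956 0.41813626] 30
2 [0.02946369 0.64991009] 30Traceback (most recent call last):
  File "<stdin>", line 19, in <module>
    raise TypeError("expected non-empty vector for x")
TypeError: expected non-empty vector for x
```

View pics/c0.png

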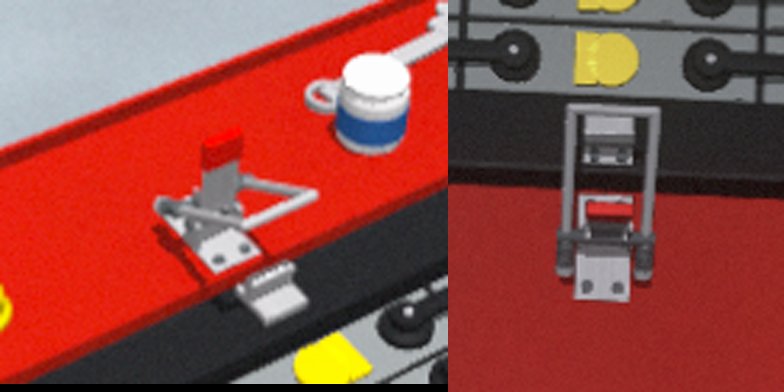

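```bash
cat >> h.py <<'E'
psi=-0.029
x0=np.array([np.cos(psi),np.sin(psi),0]); y0=np.array([-np.sin(psi),np.cos(psi),0])
O=np.array([0.5590,0.0385,0.0])
def T(W): D=W-O; return np.stack([D@x0,D@y0,D[...,2]],-1)*1000
E
python3 - <<'E'
from h import *
for n in ['scene','top']:
    f=np.load(f'/tmp/{n}.npz'); W=T(f['W']); img=f['img'].astype(int); P=W.reshape(-1,3); C=img.reshape(-1,3)
    ok=~np.isnan(P[:,0]); P=P[ok]; C=C[ok]
    near=(abs(P[:,0])<130)&(abs(P[:,1])<45)&(P[:,2]>103); P=P[near];C=C[near]
    k=(P[:,0]>48)&(P[:,0]<95)&(P[:,2]<140)
    print(n,'keeper n',k.sum(),'y range',np.percentile(P[k,1],[5,95]).round(1))
    for lo,hi in ((103,109),(109,118),(118,130)):
        q=P[k&(P[:,2]>=lo)&(P[:,2]<hi)]
        if len(q)>4: print(lo,hi,len(q),np.percentile(q,[5,50,95],axis=0).round(1).tolist())
    r=(C[:,2]>150)&(C[:,1]<60)&(P[:,2]>150); print('red end',r.sum(),np.percentile(P[r],[5,50,95],axis=0).round(1).tolist())
    h=(abs(P[:,1])<12)&(P[:,2]>140)&(abs(P[:,0])<30); print('handle slope',np.polyfit(P[h,2],P[h,0],1),P[h][:,:].mean(0).round(1))
    l=(P[:,0]>60)&(P[:,2]>150); q=P[l]; print('bar',len(q),np.percentile(q,[5,50,95],axis=0).round(1).tolist())
    l=(P[:,0]>15)&(P[:,2]>140)&(abs(abs(P[:,1])-25)<6); q=P[l]
    print('legs',len(q),np.polyfit(q[:,0],q[:,2],1) if len(q)>5 else '', [np.median(q[q[:,1]*s>0,1]) for s in(1,-1)])
    b=(P[:,0]<33)&(P[:,0]>-50)&(P[:,2]<112); print('base',np.percentile(P[b],[2,50,98],axis=0).round(1).tolist())
E
```

```text
scene keeper n 236 y range [-13.7  16.4]
103 109 136 [[57.4, -14.1, 103.4], [69.4, -0.7, 105.5], [79.5, 15.9, 108.0]]
109 118 33 [[57.8, -13.4, 109.2], [61.5, 0.5, 112.6], [63.1, 16.0, 115.3]]
118 130 67 [[56.1, -12.9, 119.3], [61.0, 2.1, 122.0], [64.7, 16.9, 124.6]]
red end 135 [[-0.5, -11.4, 172.3], [4.5, 0.1, 186.0], [6.9, 13.8, 194.9]]
handle slope [  0.08797421 -12.13183535] [  2.9  -1.1 170.3]
bar 96 [[61.6, -24.9, 177.9], [65.1, -0.7, 181.0], [67.6, 25.1, 183.4]]
legs 125 [  0.59609472 142.39461818] [np.float64(25.10095337631999), np.float64(-24.85466931727727)]
base [[-32.9, -22.6, 103.0], [5.4, -3.8, 103.8], [25.7, 16.6, 109.2]]
top keeper n 275 y range [-12.2  17. ]
103 109 150 [[49.2, -12.4, 103.6], [69.7, 3.0, 106.1], [76.7, 17.3, 108.4]]
109 118 30 [[49.4, -9.8, 109.2], [55.9, 3.2, 110.7], [56.6, 14.5, 117.6]]
118 130 95 [[56.2, -12.2, 119.5], [60.0, 1.3, 122.5], [64.3, 16.2, 124.5]]
red end 64 [[-0.9, -9.4, 192.7], [2.2, 2.3, 194.7], [4.9, 14.2, 196.6]]
handle slope [  0.13007449 -23.77888045] [ -1.1  -0.  174.7]
bar 140 [[60.6, -22.7, 179.5], [63.2, 2.1, 182.0], [66.5, 27.2, 184.0]]
legs 284 [  0.6087191 143.6640111] [np.float64(26.87946430095286), np.float64(-22.645033924154387)]
base [[-43.9, -15.8, 103.0], [-25.5, 4.2, 103.9], [23.2, 22.8, 107.4]]
```

```bash
sed -i 's/^O=.*/O=np.array([0.5540,0.0385,0.0])/' h.py
cat >> h.py <<'E'
from scipy.spatial.transform import Rotation as Ro
Rg=np.column_stack([-x0,y0,[0,0,-1]])
def Wd(x,y,z): return O+(x*x0+y*y0)/1000+np.array([0,0,z/1000])
def cur():
    s=env.observe(); q=s['tcp_rot']; return s,np.array(s['position']),Ro.from_quat([q[1],q[2],q[3],q[0]])
def rel(x,y,z,R=Rg):
    s,p,r=cur(); return (r.inv().apply(Wd(x,y,z)-p)*100).round(2),(r.inv()*Ro.from_matrix(R)).as_rotvec().round(3)
E
python3 -c "
from h import *
print(rel(57,1.2,231))"
```

```text
(array([-5.378e+01, -3.826e+01,  3.000e-02]), array([-0.   , -0.   , -0.407]))
```

move_arm(
  moves=[
    [-1,-53.8,-38.3,0,0,0,-0.407],
    [-1,-53.8,-38.3,0,0,0,-0.407],
    [-1,-53.8,-38.3,0,0,0,-0.407],
    [-1,-53.8,-38.3,0,0,0,-0.407],
    [-1,-53.8,-38.3,0,0,0,-0.407],
    [-1,-53.8,-38.3,0,0,0,-0.407],
    [-1,-53.8,-38.3,0,0,0,-0.407],
    [-1,-53.8,-38.3,0,0,0,-0.407],
    [-1,-53.8,-38.3,0,0,0,-0.407],
    [-1,-53.8,-38.3,0,0,0,-0.407],
  ],
  newtons=20,
)

```text
time: 2.25
position: [0.594, 0.0668, 0.2316]
tcp_rot: [0.0, 0.014, 1.0, 0.0]
force: [0.2, 1.5, -0.4]
width: 0.0855
grip_force: 0.0
```

```bash
python3 -c "
from h import *
print(rel(57,1.2,231),env.observe()['position'])"
```

```text
(array([-1.79, -2.83,  0.06]), array([0.   , 0.001, 0.   ])) [0.59396607 0.06683782 0.23160109]
```

move_arm(
  moves=[
    [-1,-1.8,-2.8,0,0,0,0],
    [-1,-1.8,-2.8,0,0,0,0],
    [-1,-1.8,-2.8,0,0,0,0],
  ],
)

```text
time: 2.62
position: [0.6102, 0.0407, 0.2313]
tcp_rot: [-0.0, 0.014, 1.0, 0.0]
force: [0.3, 0.1, 0.1]
width: 0.0854
grip_force: 0.0
```

Run:
```python
from h import *
print(rel(57,1.2,231))
img,d,W,c=cloud('wrist'); np.savez('/tmp/wrist.npz',img=img,W=W); cv2.imwrite('pics/w1.png',img)
print(-np.array(c['R']).T@np.array(c['t']))
P=T(W).reshape(-1,3); P=P[~np.isnan(P[:,0])]
P=P[(abs(P[:,1])<45)&(P[:,2]>103)&(abs(P[:,0])<110)]
q=P[(P[:,0]>48)&(P[:,0]<95)&(P[:,2]>118)&(P[:,2]<130)]; print('lip',len(q),np.percentile(q,[3,50,97],axis=0).round(1).tolist() if len(q) else '')
q=P[(P[:,0]>48)&(P[:,0]<95)&(P[:,2]>103)&(P[:,2]<109)]; print('foot',len(q),np.percentile(q,[3,50,97],axis=0).round(1).tolist() if len(q) else '')
q=P[(P[:,2]>140)&(P[:,2]<200)]; print('loop/lever',len(q),np.percentile(q,[3,50,97],axis=0).round(1).tolist() if len(q) else '')
q=P[(P[:,0]>20)&(P[:,2]>140)&(P[:,2]<200)]
for s in(1,-1):
    l=q[(abs(q[:,1]*s-25)<7)]; 
    if len(l)>5: print('leg',s,len(l),np.polyfit(l[:,0],l[:,2],1),np.median(l[:,1]), l[:,0].max(),np.percentile(l[:,1],[3,97]))
```

```text
(array([-0.09, -0.26,  0.03]), array([ 0., -0.,  0.]))
[0.54511259 0.04334383 0.37328075]
lip 315 [[61.9, -12.3, 118.5], [65.8, 3.1, 122.4], [70.3, 17.9, 123.7]]
foot 593 [[51.8, -12.6, 104.3], [62.0, 3.0, 105.6], [85.5, 17.9, 108.6]]
loop/lever 2914 [[-1.1, -24.5, 140.4], [32.1, 3.4, 174.2], [71.0, 30.5, 194.5]]
leg 1 689 [  0.61611614 139.07666375] 27.144475799646802 72.278928396337 [19.72448982 30.94461023]
leg -1 621 [  0.61793509 139.03143664] -21.59877095547964 72.35393752971817 [-25.18094349 -18.69533949]
```

View pics/w1.png

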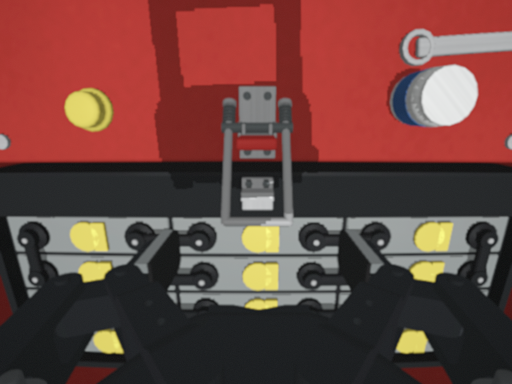

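move_arm(
  moves=[
    [-1,0.2,-0.2,4,0,0,0],
    [-1,0.2,-0.2,7.5,0,0,0],
    [-1,0.2,-0.2,7.5,0,0,0],
    [0,0.2,-0.2,7.5,0,0,0],
    [1,0.2,-0.2,7.5,0,0,0],
    [1,0.2,-0.2,7.5,0,0,0],
    [1,0.2,-0.2,7.5,0,0,0],
    [1,0.2,-0.2,7.5,0,0,0],
  ],
  newtons=20,
)

```text
time: 3.68
position: [0.6093, 0.0387, 0.1579]
tcp_rot: [0.002, 0.014, 1.0, 0.0]
force: [5.5, 2.7, 5.2]
width: 0.056
grip_force: 22.5
```

```bash
cat >> h.py <<'E'
def legs(tag,n=None):
    img,d,W,c=cloud('wrist'); 
    if n: cv2.imwrite('pics/%s.png'%n,img)
    P=T(W).reshape(-1,3); P=P[~np.isnan(P[:,0])]
    P=P[(abs(P[:,1]-2.5)<32)&(P[:,2]>103)&(abs(P[:,0])<110)]
    r=env.cut_out('wrist','loop')
    if r:
        Q=T(W)[r[0]['region']]; Q=Q[~np.isnan(Q[:,0])]
        print(tag,'loop',round(r[0]['confidence'],2),np.percentile(Q,[2,50,98],axis=0).round(1).tolist(),np.polyfit(Q[:,0],Q[:,2],1).round(3))
    r=env.cut_out('wrist','handle')
    if r:
        Q=T(W)[r[0]['region']]; Q=Q[~np.isnan(Q[:,0])]
        print(tag,'handle',round(r[0]['confidence'],2),np.percentile(Q,[2,50,98],axis=0).round(1).tolist())
    return P,img,W
E
python3 - <<'E'
from h import *
s,p,r=cur(); print(T(p),s['force'],s['width'],s['grip_force'])
legs('a','w2')
E
```

```text
[ 55.31866874   1.79241084 157.88274899] [5.46994959 2.73548123 5.16600083] 0.0559563060929379 22.475951313972473
a loop 0.79 [[-24.4, -25.0, 125.3], [46.6, 2.3, 166.6], [71.9, 30.6, 181.8]] [  0.552 140.343]
a handle 0.74 [[3.4, -10.0, 135.2], [5.7, 2.8, 193.3], [11.7, 15.8, 195.1]]
```

View pics/w2.png

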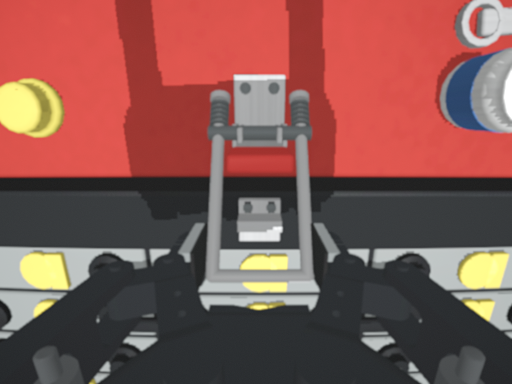

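move_arm(
  moves=[
    [1,-0.4,0,0.7,0,0,0],
    [1,-0.7,0,1.6,0,0,0],
    [1,-0.9,0,2.55,0,0,0],
    [1,-0.9,0,3.5,0,0,0],
    [1,-0.9,0,3.5,0,0,0],
  ],
)

```text
time: 4.45
position: [0.6176, 0.0383, 0.1208]
tcp_rot: [0.0, 0.014, 1.0, 0.0]
force: [4.3, 3.0, 0.5]
width: 0.0557
grip_force: 21.7
```

Run:
```python
from h import *
s,p,r=cur(); print(T(p),s['force'],s['width'],s['grip_force'])
P,img,W=legs('b','w3')
m=img
```

```text
[ 63.58670038   1.65919104 120.82888257] [4.27528974 2.9552051  0.51908422] 0.05569171141158352 21.684228479862213
b loop 0.74 [[-26.2, -25.1, 133.9], [41.3, -0.5, 138.0], [83.7, 30.9, 141.8]] [-3.6000e-02  1.3916e+02]
b handle 0.67 [[2.4, -9.9, 140.8], [5.9, 3.0, 193.8], [10.7, 15.9, 195.3]]
```

View pics/w3.png

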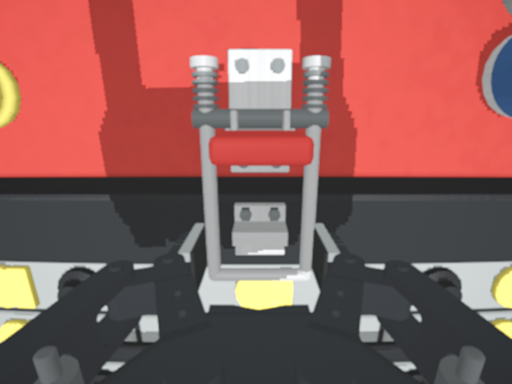

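move_arm(
  moves=[
    [1,0.05,0,0.6,0,0,0],
    [1,0.15,0,1.1,0,0,0],
    [1,0.2,0,1.55,0,0,0],
    [1,0.2,0,1.55,0,0,0],
  ],
)

```text
time: 5.1
position: [0.6152, 0.0383, 0.1053]
tcp_rot: [-0.0, 0.014, 1.0, 0.0]
force: [2.3, 4.0, 0.8]
width: 0.0561
grip_force: 22.4
```

```bash
cat >> h.py <<'E'
def rep(tag,n=None):
    s,p,r=cur(); print(T(p).round(1),s['force'].round(1),s['width'],round(s['grip_force'],1))
    P,img,W=legs(tag,n)
    q=P[(P[:,0]>20)&(P[:,0]<50)&(abs(abs(P[:,1]-2.5)-25)<5)&(P[:,2]>108)&(P[:,2]<150)]
    if len(q)>9: print('legs',np.polyfit(q[:,0],q[:,2],1).round(3))
    q=P[(P[:,0]>56)&(abs(P[:,1]-2.5)<14)&(P[:,2]>109)&(P[:,2]<135)]
    for x in range(56,96,2):
        k=q[abs(q[:,0]-x)<1]
        if len(k)>3: print(x,round(np.median(k[:,2]),1),len(k),end=' | ')
    print()
E
python3 -c "
from h import *
rep('c')"
```

```text
[ 61.2   1.6 105.3] [2.3 4.  0.8] 0.05605182315570195 22.4
c loop 0.96 [[-25.4, -25.3, 115.4], [39.9, -0.1, 128.0], [81.3, 30.9, 147.4]] [ -0.258 138.235]
c handle 0.79 [[2.0, -9.9, 142.8], [4.8, 3.0, 193.8], [9.6, 15.8, 195.3]]
legs [ -0.242 137.774]
56 109.3 8 | 58 109.2 12 | 62 117.4 674 | 64 122.5 178 | 66 122.5 179 | 68 122.5 178 | 70 122.5 154 | 76 117.3 261 | 78 119.0 202 | 80 119.2 140 | 82 118.5 51 |
```

move_arm(
  moves=[
    [1,0.05,0,0.25,0,0,0],
    [1,0.05,0,0.27,0,0,0],
    [1,0.2,0,0.27,0,0,0],
    [1,0.35,0,0.27,0,0,0],
    [1,0.5,0,0.27,0,0,0],
    [1,0.5,0,0.27,0,0,0],
  ],
)

```text
time: 6.0
position: [0.6109, 0.0384, 0.1033]
tcp_rot: [0.001, 0.014, 1.0, 0.0]
force: [7.1, 4.2, 0.8]
width: 0.0558
grip_force: 22.4
```

```bash
python3 -c "
from h import *
rep('d')"
```

```text
[ 56.8   1.5 103.3] [7.1 4.2 0.8] 0.05576773315645383 22.4
d loop 0.72 [[-29.4, -25.0, 115.8], [22.1, 7.5, 130.2], [76.5, 30.9, 146.7]] [ -0.27  136.436]
d handle 0.97 [[-13.0, -9.7, 133.3], [-6.8, 2.9, 182.6], [3.6, 15.4, 192.8]]
legs [3.00000e-02 1.27519e+02]
56 109.5 8 | 58 109.4 13 | 60 109.2 5 | 62 116.9 714 | 64 122.6 187 | 66 122.5 175 | 68 122.6 174 | 70 122.4 143 | 74 117.4 86 | 76 117.1 119 | 78 116.1 46 |
```

move_arm(
  moves=[
    [1,0.1,0,0.1,0,0,0],
    [1,0.2,0,0.1,0,0,0],
    [1,0.25,0,0.1,0,0,0],
    [1,0.25,0,0.1,0,0,0],
  ],
)

```text
time: 6.65
position: [0.6084, 0.0384, 0.1022]
tcp_rot: [0.001, 0.014, 1.0, 0.0]
force: [8.0, 4.1, -1.1]
width: 0.0559
grip_force: 22.4
```

```bash
python3 -c "
from h import *
rep('e')"
```

```text
[ 54.4   1.5 102.2] [ 8.   4.1 -1.1] 0.055908680324712044 22.4
e loop 0.75 [[-31.2, -25.2, 114.8], [18.6, -15.9, 129.1], [72.8, 31.1, 145.4]] [ -0.27  134.413]
e handle 0.81 [[-21.5, -9.6, 135.5], [-16.0, 2.9, 177.4], [0.4, 15.4, 189.1]]
legs [  0.133 123.041]
56 109.2 7 | 58 109.3 14 | 62 117.0 747 | 64 122.6 181 | 66 122.6 182 | 68 122.6 173 | 70 122.4 120 |
```

move_arm(
  moves=[
    [1,0.05,0,0,0,0,0],
    [1,0.1,0,0,0,0,0],
    [1,0.1,0,0,0,0,0],
  ],
)

```text
time: 7.18
position: [0.6076, 0.0385, 0.1022]
tcp_rot: [0.001, 0.014, 1.0, 0.0]
force: [9.8, 3.7, -1.6]
width: 0.056
grip_force: 22.3
```

move_arm(
  moves=[
    [1,0.05,0,0,0,0,0],
    [1,0.05,0,0,0,0,0],
  ],
)

```text
time: 7.42
position: [0.6075, 0.0385, 0.1023]
tcp_rot: [0.002, 0.014, 1.0, 0.0]
force: [13.8, 5.3, -3.9]
width: 0.056
grip_force: 22.2
```

move_arm(
  moves=[
    [0,0,0,0,0,0,0],
    [-1,0,0,0,0,0,0],
    [-1,0,0,0,0,0,0],
    [-1,-1,0,-4,0,0,0],
    [-1,-2,0,-9,0,0,0],
    [-1,-2,0,-13,0,0,0],
    [-1,-2,0,-13,0,0,0],
  ],
)

```text
time: 8.3
position: [0.6272, 0.0377, 0.2357]
tcp_rot: [0.002, 0.014, 1.0, -0.0]
force: [0.2, -0.4, 0.5]
width: 0.0854
grip_force: 0.0
```

Run:
```python
from h import *
rep('f')
img,d,W,c=cloud('wrist')
sc,_,_,_=cloud('scene')
a=cv2.resize(sc[140:240,200:320],None,fx=3.5,fy=3.5,interpolation=cv2.INTER_CUBIC); b=cv2.resize(img[60:260,180:340],None,fx=1.75,fy=1.75,interpolation=cv2.INTER_CUBIC)
cv2.imwrite('pics/f.png',np.hstack([a,b]))
P=T(W).reshape(-1,3); P=P[~np.isnan(P[:,0])]
q=P[(abs(P[:,1]-2.5)<11)&(P[:,2]>145)&(P[:,0]<40)&(P[:,2]<200)]
print(np.percentile(q,[2,50,98],axis=0).round(1))
for x in range(-40,30,4):
    k=q[abs(q[:,0]-x)<2]
    if len(k)>3: print(x,np.percentile(k[:,2],[5,50,95]).round(1))
print(rel(0,2,230))
```

```text
[ 73.2   1.3 235.7] [ 0.2 -0.4  0.5] 0.08536864268141751 0.0
f loop 0.94 [[-32.7, -25.4, 99.9], [28.1, -10.2, 126.3], [73.2, 31.1, 144.0]] [ -0.274 133.413]
f handle 0.67 [[-35.7, -175.1, 102.6], [-17.2, -155.3, 119.8], [0.4, -142.2, 122.5]]
legs [ -0.245 133.194]
56 109.3 4 | 58 109.2 4 | 62 118.7 98 | 64 122.4 58 | 66 122.6 57 | 68 122.7 58 | 70 122.6 58 | 72 116.8 5 | 74 115.4 49 | 
[[-33.2  -8.  146.5]
 [-21.1   2.3 177.3]
 [ -6.4  13.1 189.2]]
-32 [185.4 187.2 188.5]
-28 [185.8 188.1 189.4]
-24 [178.8 182.5 186. ]
-20 [172.  175.6 178.9]
-16 [160.8 164.6 172. ]
-12 [154.  157.3 160.5]
-8 [146.8 150.2 154. ]
-4 [145.3 145.7 146.7]
(array([7.19, 0.06, 0.08]), array([-0.   , -0.002,  0.   ]))
```

View pics/f.png

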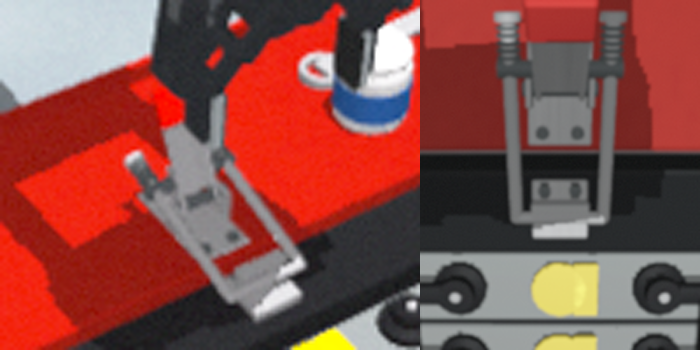

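move_arm(
  moves=[
    [1,3.5,0,0,0,0,0],
    [1,6.7,0,0,0,0,0],
    [1,6.7,0,0,0,0,0],
    [1,6.7,0,2.5,0,0,0],
    [1,6.7,0,5.2,0,0,0],
    [1,6.7,0,5.2,0,0,0],
  ],
)

```text
time: 9.3
position: [0.5588, 0.0397, 0.1777]
tcp_rot: [-0.002, 0.014, 1.0, -0.0]
force: [0.7, 0.0, -0.2]
width: -0.0
grip_force: 0.0
```

Run:
```python
from h import *
s,p,r=cur(); print(T(p).round(1),s['force'].round(1),s['width'])
t=T(p)
for th in (1.1,.95,.8,.65,.5,.35,.2,.1,0):
    c=np.array([-66*np.cos(th)+9*np.sin(th)+11,120+66*np.sin(th)+9*np.cos(th)])
    print(th,((t[0]-c[0])/10).round(2),((t[2]-c[1])/10).round(2))
```

```text
[  4.8   1.4 177.7] [ 0.7  0.  -0.2] -1.5510191261002013e-05
1.1 1.57 -0.52
0.95 2.48 -0.13
0.8 3.33 0.4
0.65 4.09 1.05
0.5 4.74 1.81
0.35 5.27 2.66
0.2 5.67 3.57
0.1 5.85 4.21
0 5.98 4.87
```

move_arm(
  moves=[
    [1,1.2,0,-0.5,0,0,0],
    [1,1.6,0,-0.5,0,0,0],
    [1,2.0,0,-0.3,0,0,0],
    [1,2.5,0,-0.1,0,0,0],
    [1,2.5,0,-0.1,0,0,0],
  ],
)

```text
time: 9.93
position: [0.5341, 0.0405, 0.1811]
tcp_rot: [0.0, 0.014, 1.0, -0.0]
force: [-0.5, 0.7, 0.5]
width: 0.0002
grip_force: 0.0
```

```bash
cat > t.py <<'E'
from h import *
s,p,r=cur(); print(T(p).round(1),s['force'].round(1),s['width'])
t=T(p)
for th in (1.1,.95,.8,.65,.5,.35,.2,.1,0):
    c=np.array([-66*np.cos(th)+9*np.sin(th)+11,120+66*np.sin(th)+9*np.cos(th)])
    print(th,((t[0]-c[0])/10).round(2),((t[2]-c[1])/10).round(2))
img,d,W,c=cloud('wrist')
r=env.cut_out('wrist','handle')
if r:
    Q=T(W)[r[0]['region']]; Q=Q[~np.isnan(Q[:,0])]; print('handle',round(r[0]['confidence'],2),np.percentile(Q,[2,50,98],axis=0).round(1).tolist())
P=T(W).reshape(-1,3); P=P[~np.isnan(P[:,0])]
q=P[(abs(P[:,1]-2.5)<11)&(P[:,2]>112)&(P[:,0]<-15)&(P[:,0]>-95)&(P[:,2]<200)]
for x in range(-90,-14,5):
    k=q[abs(q[:,0]-x)<2.5]
    if len(k)>9: print(x,np.percentile(k[:,2],[5,50,95]).round(1),end='; ')
import sys
if len(sys.argv)>1: cv2.imwrite('pics/%s.png'%sys.argv[1],img)
E
python3 t.py g1
```

```text
[-19.9   1.5 181.1] [-0.5  0.7  0.5] 0.00018331951777712202
1.1 -0.9 -0.18
0.95 0.01 0.22
0.8 0.86 0.75
0.65 1.62 1.4
0.5 2.27 2.16
0.35 2.8 3.0
0.2 3.2 3.92
0.1 3.38 4.55
0 3.51 5.21
handle 0.7 [[-38.5, -10.1, 151.9], [-34.6, 3.0, 185.2], [-12.0, 15.7, 187.5]]
-40 [182.1 183.6 185.3]; -35 [184.3 186.  187.4]; -30 [182.5 189.  198.9]; -25 [174.3 192.2 199.3];
```

View pics/g1.png

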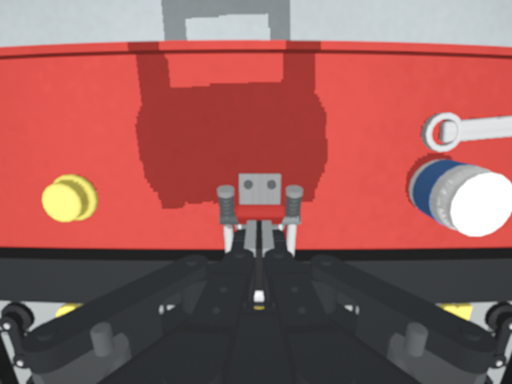

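move_arm(
  moves=[
    [1,0.45,0,0.45,0,0,0],
    [1,0.85,0,0.75,0,0,0],
    [1,1.25,0,1.05,0,0,0],
    [1,1.6,0,1.4,0,0,0],
    [1,1.6,0,1.4,0,0,0],
  ],
)

```text
time: 10.65
position: [0.518, 0.041, 0.1669]
tcp_rot: [-0.0, 0.014, 1.0, 0.0]
force: [1.3, 1.3, 1.4]
width: 0.0006
grip_force: 0.7
```

```bash
python3 t.py; python3 -c "
from h import *
rep('h')"
```

```text
[-36.1   1.5 166.9] [1.3 1.3 1.4] 0.0006051114787251315
1.1 -2.52 -1.6
0.95 -1.6 -1.2
0.8 -0.75 -0.67
0.65 0.0 -0.02
0.5 0.65 0.74
0.35 1.18 1.58
0.2 1.58 2.5
0.1 1.77 3.14
0 1.89 3.79
handle 0.57 [[-56.4, -10.4, 161.9], [-51.5, 3.6, 170.7], [-37.6, 16.3, 173.7]]
-55 [168.6 171.1 173.4]; -50 [170.3 172.5 173.6]; -45 [168.1 183.9 198.8]; -40 [163.3 182.8 194.4]; -35 [160.9 161.4 162.4]; [-35.9   1.5 166.8] [-0.3  0.4  0.7] 5.0335391060483e-05 0.5
h loop 0.78 [[-38.1, -26.7, 125.7], [-34.8, 23.1, 133.0], [-1.5, 33.6, 139.0]] [ -0.295 125.694]
h handle 0.75 [[-56.3, -10.5, 161.7], [-51.3, 3.0, 170.8], [-37.5, 16.1, 173.9]]
62 110.2 22 |
```

Run:
```python
from h import *
sc,_,W,_=cloud('scene')
tp,_,W2,_=cloud('top')
a=cv2.resize(sc[140:240,200:320],None,fx=3.2,fy=3.2,interpolation=cv2.INTER_CUBIC); b=cv2.resize(tp[90:190,215:335],None,fx=3.2,fy=3.2,interpolation=cv2.INTER_CUBIC)
cv2.imwrite('pics/h.png',np.hstack([a,b]))
for n,w in(('scene',W),('top',W2)):
    P=T(w).reshape(-1,3); P=P[~np.isnan(P[:,0])]
    q=P[(abs(P[:,1]-1)<32)&(P[:,2]>109)&(P[:,0]>0)&(P[:,0]<100)&(P[:,2]<220)]
    for x in range(2,100,4):
        k=q[(abs(q[:,0]-x)<2)&(abs(abs(q[:,1]-1)-25)<6)]
        k2=q[(abs(q[:,0]-x)<2)&(abs(q[:,1]-1)<12)]
        print(x,len(k),np.percentile(k[:,2],[50,95]).round(1) if len(k) else '',len(k2),np.percentile(k2[:,2],[50,95]).round(1) if len(k2) else '',end=' | ')
    print()
```

```text
2 9 [128.6 130.6] 27 [122.4 125.4] | 6 18 [127.6 130.2] 1 [120.6 120.6] | 10 10 [126.8 130.1] 0  | 14 11 [126.2 129.1] 0  | 18 12 [126.3 127.3] 0  | 22 11 [126.3 128.2] 0  | 26 10 [124.7 127.6] 0  | 30 14 [124.3 127.6] 0  | 34 13 [122.6 125.1] 0  | 38 11 [122.2 124.4] 0  | 42 12 [122.1 124. ] 0  | 46 9 [121.3 123.2] 0  | 50 15 [120.4 123. ] 0  | 54 12 [120.4 122.9] 0  | 58 11 [119.6 122.1] 1 [120.4 120.4] | 62 14 [118.7 122.5] 15 [121.9 124.3] | 66 12 [118.9 120.8] 17 [122.  123.4] | 70 16 [118.6 120.2] 30 [119.9 124.1] | 74 11 [117.3 119.5] 16 [116.9 118.9] | 78 0  0  | 82 0  0  | 86 0  0  | 90 0  0  | 94 0  0  | 98 0  0  | 
2 0  0  | 6 0  0  | 10 0  0  | 14 0  0  | 18 0  0  | 22 0  0  | 26 0  0  | 30 0  0  | 34 0  0  | 38 0  0  | 42 0  0  | 46 0  0  | 50 0  0  | 54 0  0  | 58 0  0  | 62 0  0  | 66 0  0  | 70 0  0  | 74 0  0  | 78 0  0  | 82 0  0  | 86 0  0  | 90 0  0  | 94 0  0  | 98 0  0  |
```

View pics/h.png

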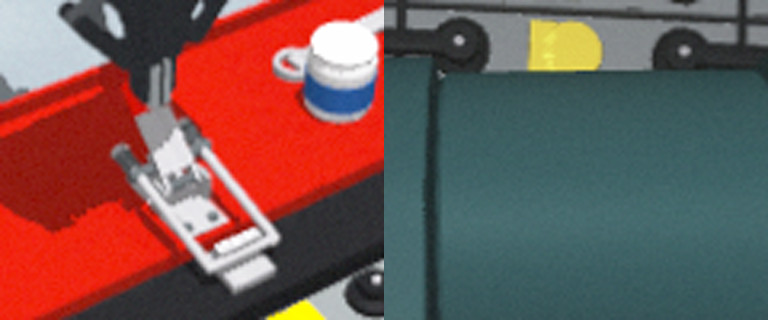

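move_arm(
  moves=[
    [1,0.25,0,0.35,0,0,0],
    [1,0.45,0,0.6,0,0,0],
    [1,0.45,0,0.6,0,0,0],
  ],
)

```text
time: 11.38
position: [0.5138, 0.0411, 0.1612]
tcp_rot: [0.0, 0.014, 1.0, 0.0]
force: [-0.9, 0.3, 2.6]
width: 0.0001
grip_force: 1.0
```

```bash
python3 - <<'E'
from h import *
s,p,r=cur(); print(T(p),s['force'])
sc,_,W,_=cloud('scene')
P=T(W).reshape(-1,3); P=P[~np.isnan(P[:,0])]
q=P[(abs(P[:,1]-1)<32)&(P[:,2]>109)&(P[:,0]>-95)&(P[:,0]<100)&(P[:,2]<220)]
k=q[(abs(abs(q[:,1]-1)-25)<6)&(q[:,0]>5)&(q[:,0]<76)]; print('legs',np.polyfit(k[:,0],k[:,2],1))
for x in range(58,90,3):
    k2=q[(abs(q[:,0]-x)<1.5)&(abs(q[:,1]-1)<12)]
    if len(k2): print(x,len(k2),np.percentile(k2[:,2],[10,50,90]).round(1))
E
python3 t.py
```

```text
[-40.22164998   1.47008278 161.19917105] [-0.8881252   0.28103821  2.58356097]
legs [-1.25705141e-01  1.27054486e+02]
61 6 [121.6 122.3 123.3]
64 15 [121.1 122.9 123.9]
67 16 [119.8 122.3 123.2]
70 23 [117.5 120.  122.8]
73 19 [114.8 117.1 121.1]
[-40.2   1.5 161.2] [-0.6 -0.7  2.6] 0.00017967402102499712
1.1 -2.93 -2.17
0.95 -2.01 -1.77
0.8 -1.17 -1.24
0.65 -0.41 -0.59
0.5 0.24 0.16
0.35 0.77 1.01
0.2 1.17 1.92
0.1 1.36 2.56
0 1.48 3.22
handle 0.69 [[-61.4, -10.3, 157.9], [-55.9, 3.0, 164.6], [-42.9, 15.8, 167.6]]
-60 [162.2 165.4 167.5]; -55 [164.3 166.1 167.4]; -50 [162.5 181.9 198.4]; -45 [159.1 180.8 198.5]; -40 [157.2 198.1 198.9]; -35 [197.3 198.3 199.2]; -30 [197.3 198.2 199. ];
```

move_arm(
  moves=[
    [1,0.3,0,0.4,0,0,0],
    [1,0.55,0,0.75,0,0,0],
    [1,0.77,0,1.1,0,0,0],
    [1,0.95,0,1.5,0,0,0],
    [1,1.1,0,1.9,0,0,0],
    [1,1.1,0,1.9,0,0,0],
  ],
)

```text
time: 12.28
position: [0.5026, 0.0415, 0.1414]
tcp_rot: [-0.0, 0.014, 1.0, -0.0]
force: [0.1, 0.1, -0.1]
width: -0.0001
grip_force: 0.0
```

```bash
python3 t.py
```

```text
[-51.5   1.5 141.4] [ 0.1  0.1 -0.1] -0.00013133811929254833
1.1 -4.05 -4.15
0.95 -3.14 -3.75
0.8 -2.29 -3.22
0.65 -1.54 -2.57
0.5 -0.88 -1.81
0.35 -0.35 -0.97
0.2 0.04 -0.05
0.1 0.23 0.59
0 0.35 1.24
handle 0.88 [[-72.8, -10.5, 137.4], [-66.1, 2.5, 141.6], [-54.3, 16.3, 143.6]]
-75 [136.8 138.4 141.7]; -70 [139.5 142.5 143.6]; -65 [141.2 182.5 196.7]; -60 [141.1 177.1 197.7]; -55 [139.8 163.6 188.3]; -50 [177.9 187.4 190.4]; -45 [178.  188.8 192.4]; -40 [177.6 178.7 192.5];
```

move_arm(
  moves=[
    [1,0.15,0,0.4,0,0,0],
    [1,0.25,0,0.7,0,0,0],
    [1,0.3,0,1.1,0,0,0],
    [1,0.3,0,1.1,0,0,0],
  ],
)

```text
time: 12.88
position: [0.4996, 0.0415, 0.1306]
tcp_rot: [-0.0, 0.014, 1.0, -0.0]
force: [0.1, -0.8, -0.1]
width: -0.0001
grip_force: 0.0
```

```bash
python3 t.py | tail -2
```

```text
handle 0.97 [[-75.0, -10.4, 125.7], [-68.2, 3.0, 129.5], [-11.6, 16.3, 131.0]]
-75 [125.5 128.9 130.5]; -70 [129.  195.4 199.7]; -65 [129.5 170.9 188.5]; -60 [129.3 154.6 196.2]; -55 [149.8 176.1 192.9]; -50 [167.  177.1 179.4]; -45 [167.  177.9 182.2];
```

move_arm(
  moves=[
    [1,0,0,0.1,0,0,0],
    [1,0,0,0.2,0,0,0],
    [1,0,0,0.2,0,0,0],
  ],
)

```text
time: 13.35
position: [0.4999, 0.0415, 0.1291]
tcp_rot: [-0.0, 0.014, 1.0, 0.0]
force: [-0.1, 0.2, 0.1]
width: 0.0
grip_force: 0.0
```

move_arm(
  moves=[
    [1,0,0,0.1,0,0,0],
    [1,0,0,0.15,0,0,0],
    [1,0,0,0.15,0,0,0],
  ],
)

```text
time: 13.72
position: [0.5, 0.0416, 0.1288]
tcp_rot: [0.0, 0.014, 1.0, 0.0]
force: [-6.6, 0.2, 12.6]
width: -0.0
grip_force: 6.5
```

move_arm(
  moves=[
    [1,0,0,-2,0,0,0],
    [1,0,0,-7,0,0,0],
    [1,-4,0,-12,0,0,0],
    [1,-4,0,-13,0,0,0],
    [1,-4,0,-13,0,0,0],
  ],
)

```text
time: 14.35
position: [0.5399, 0.0404, 0.2582]
tcp_rot: [0.0, 0.014, 1.0, 0.0]
force: [0.8, 0.4, -0.4]
width: -0.0001
grip_force: 0.0
```

Run:
```python
from h import *
for cam in ('wrist','scene'):
    img,_,W,_=cloud(cam)
    P=T(W).reshape(-1,3); P=P[~np.isnan(P[:,0])]
    q=P[(abs(P[:,1]-2)<32)&(P[:,2]>103)&(P[:,0]>-95)&(P[:,0]<100)&(P[:,2]<150)]
    k=q[(abs(q[:,1]-2)<9)&(q[:,0]<-20)&(q[:,0]>-73)&(q[:,2]>115)]; print(cam,'handle',len(k),np.polyfit(k[:,0],k[:,2],1), k[:,0].min())
    k=q[(abs(abs(q[:,1]-2)-25)<6)&(q[:,0]>5)&(q[:,0]<76)&(q[:,2]>110)]; print('legs',len(k),np.polyfit(k[:,0],k[:,2],1) if len(k)>5 else '')
    for x in range(61,82,3):
        k2=q[(abs(q[:,0]-x)<1.5)&(abs(q[:,1]-2)<12)]
        if len(k2): print(x,len(k2),np.percentile(k2[:,2],[10,50,90]).round(1),end='|')
    print()
    if cam=='wrist': w=img
    else: s=img
a=cv2.resize(s[140:240,200:320],None,fx=3.2,fy=3.2,interpolation=cv2.INTER_CUBIC);b=cv2.resize(w[100:300,160:400],None,fx=1.6,fy=1.6)
cv2.imwrite('pics/i.png',np.hstack([a,b]))
for l in ('wrench','vent_cap','grease'):
    r=env.cut_out('scene',l)
    if r: Q=(O+0*O, W[r[0]['region']])[1]; print(l,np.nanmedian(Q,0).round(4))
```

```text
wrist handle 921 [-5.44336399e-02  1.24704371e+02] -72.92979594269053
legs 403 [-2.83954699e-02  1.20403013e+02]

scene handle 137 [-4.42563281e-02  1.25657048e+02] -72.7239728855619
legs 198 [-3.35450003e-02  1.20341969e+02]
61 8 [121.3 122.5 123.2]|64 14 [120.9 122.1 123.9]|67 24 [104.4 119.2 122.9]|70 42 [104.9 118.  122.2]|73 27 [104.6 115.9 118.4]|76 10 [104.5 105.7 107.6]|79 14 [103.8 106.3 107.6]|
wrench [0.479  0.2919 0.1046]
vent_cap [0.48   0.292  0.1046]
grease [0.5425 0.1861 0.1415]
```

View pics/i.png

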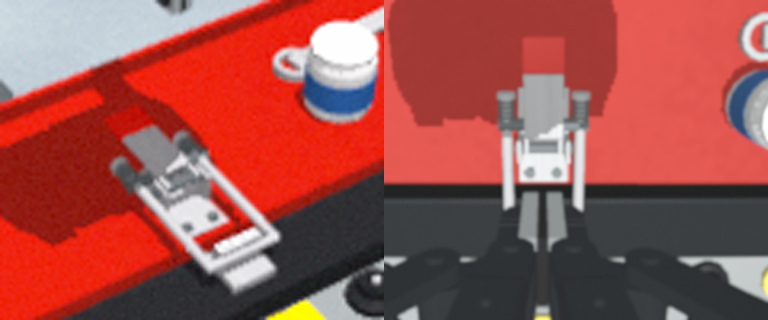

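```bash
python3 -c "
from cell import env
print(env.job_done())"
```

```text
the job is handed in; nothing more can be done
None
```

The loop is hooked under the keeper's lip and the lever is pressed flat and staying there by itself. I did not touch the wrench, vent cap or tin. The job is handed in, but no verdict came back.

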